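# Release the ratchet and close the extraction head

## Robot

A 7-joint arm with a two-finger parallel gripper is mounted at the origin on the work surface. World frame = base frame: x ahead of the robot, y to its left, z up, the work surface at z = 0. Lengths are in m, angles in rad, forces in N, time in s.
With the tool pointing down it reaches from about 0.35 to 0.9 m from the base axis. Payload 8.1 kg.
Tool frame: the origin (TCP) lies on the centre line of the jaws, within the pads' length; the fingertips stand 19 mm ahead of it and the grasp point (between the pads) is the TCP; z points along the fingers, y is the direction in which the jaws open and shut (so a half turn about z gives the same grasp; the last joint's range is limited). The gripper opens to 92 mm and grips with 3 to 60 N. Pads are 19 mm wide; open, the fingers measure 130 mm over their backs; the gripper's body (75 mm by 190 mm) begins 47 mm behind the grasp point.
Start: joints at [-1.334, 0.434, 0.025, 1.573, -0.012, 1.134, -0.075], TCP at [0.208, 0.589, 0.246] pointing down, gripper open.
Joint ranges: [-2.62, 2.62], [-0.44, 2.09], [-1.27, 1.32], [0.08, 2.57], [-1.32, 4.46], [0.12, 2], [-2.74, 2.74]. Speed limits (rad/s): [2.22, 2.22, 3.01, 3.01, 3.14, 3.14, 3.14].

## Interface

Orientations are given as a rotation vector (axis times angle).
In Python, from cell import monitor, imaging, workorder, outline_of gives the robot as it stands.
- The arm moves only by the tool move_arm, never from a script. Its argument "series" is a list of rows, each a list of 6 numbers: the shift along the world's x, y, z in cm, then the turn, a rotation vector about the world's x, y, z in degrees. A call has 1 to 8 rows; each row shifts and turns the commanded pose from where the row before left it; what a row does not reach is not made up. A row lasts 1/10 s, in which the tool goes at most 50 mm and 8.59 degrees, less where a joint would pass 70% of its speed; a pose out of reach is approached as far as the arm can. A call with a gripper value outside its range is refused whole. "grip" is the opening, from 0 (shut) to 1 (fully open), set as the call begins (left out, the last holds). The fingers move at their own pace and stop on an object; "force" is the grip in N (left out, the last holds). Time passes only in rows, so rows that do not move let the fingers close. It gives the time, the measured TCP pose, the force and the opening at its end, in the units of the state.
- monitor.observe(): the state, without advancing time (a new reading comes with each control period).
- imaging.get_image(name): name is "scene" or "top"; returns a dict with "color" (420x560x3 uint8, red, green, blue), "fx", "fy", "cx", "cy" (pixels), "dist_coeffs" ([k1, k2, p1, p2, k3] as OpenCV has them; the pictures are not rectified), "rvec" (rotation vector, rad) and "tvec" (3), from world to camera coordinates, as OpenCV has them. Camera axes: x right, y down, z forward; pixel columns grow to the right and rows downward; lengths in m; the calibration is good to about 2 mm. A picture is of the moment at which its call begins. There is no depth.
- workorder.sign_off(): hands the job in, once; it reports no verdict.
Trained networks look in the newest picture that a camera, given by its name, has taken for a name from the list of things; names that differ only in an ending like _2 or _b are one class to them, and where a whole thing is asked for, a point or a joint stands for the part that bears it (a point fixed in the world has none). Each returns a list of dicts, best first, with "p" (0 to 1); they miss things now and then, are a little off and sometimes report something else, mostly with a low value. They report only what shows in the picture. A call takes as long as a camera call.
- outline_of(camera, thing): "mask" (420x560 bool, what is visible of it) and "rect" ([left, top, width, height] in pixels, round what is visible of it).
The state is a dict: "clock": time; "joints": joint angles; "dq": joint speeds; "joint_efforts": joint torques, N m; "position": TCP position; "ee_rot": TCP orientation; "force": force on the tool from outside, world axes, zero at the start; "ft_torque": the same for the moment, N m; "width": opening from 0.0 (shut) to 1.0 (fully open).
Only numpy, scipy, OpenCV 4.12 (cv2) and the standard library are available. Lean on these libraries where they do the work, as an engineer would, in place of code of your own. Each camera call takes 0.05 s, during which the arm holds its last target. There are 200 camera calls.

## Task

Of the two extraction stations, one has the beaker with the white thimble on its hot plate; close that one. Press its red pawl tab right down until the ratchet is fully free, then push the swing arm's yellow cross-bar down past the teeth, smoothly and without slamming, until the arm is fully down with its cap over the beaker. Do not force the arm against the teeth, do not pull it further up, leave the beaker where it stands, leave the other station's arm up and its pawl engaged, disturb nothing else, and finish clear of everything.

Things in the scene. Friction and masses are not known exactly. Their poses are not given: they have to be found in the camera images.
- station_a: Station a, the one whose hot plate carries the beaker: a fixed bench unit on a stainless base 220 x 100 x 28 mm with a blue front strip and two aluminium cheek plates at its rear. Origin at the centre of its underside; its x axis runs from its front (handle end, blue strip) to its rear (pawl end), z is up. Hot-plate disc centred 30 mm in front of the origin, its top 30 mm up. It may be turned by up to 0.2 rad
- hinge_a (a point): centre of the hinge axis of the swing arm of station a (130 mm up, 45 mm behind the station's origin). The axis is level, along the station's y
- bar_a (a point): centre of the yellow cross-bar (round, 18 mm thick, 80 mm long, level, along the station's y) at the free end of the swing arm of station a; the bar's axis is 135 mm from the hinge axis. Its top is the place to push down on
- head_a (a joint): angle of the swing arm of station a (steel arm with a 62 mm steel cap and the cross-bar): 0 = fully down at its stop, level, the cap just over the beaker's place (2 mm above the beaker's rim); grows upwards. It starts raised between 0.71 and 0.79 rad. The toothed wheel on its hinge is held by the pawl (about 0.06 rad of play each way; it does not go down to 0.58 unless forced). Freed, it stays where it is left (stiff hinge): about 3 to 8 N down on the bar moves it
- tab_a (a point): centre of the top face of the red press tab (30 mm along the station's x, 36 mm across) at the rear end of the red pawl of station a, 173 mm up and 120 mm behind the station's origin when the pawl is engaged. The pawl turns on a level axis 40 mm in front of the tab and 10 mm below its top
- pawl_a (a joint): angle of the pawl of station a: 0 = its hook engaged in the teeth, 0.42 = tab fully pressed down (about 17 mm of travel), at its stop. The hook is clear of the teeth from 0.25. It stays where it is left; the tab takes about 3 N
- station_b: Station b, identical to station a, but its hot plate is empty: a fixed bench unit on a stainless base 220 x 100 x 28 mm with a blue front strip and two aluminium cheek plates at its rear. Origin at the centre of its underside; its x axis runs from its front (handle end, blue strip) to its rear (pawl end), z is up. Hot-plate disc centred 30 mm in front of the origin, its top 30 mm up. It may be turned by up to 0.2 rad
- hinge_b (a point): centre of the hinge axis of the swing arm of station b (130 mm up, 45 mm behind the station's origin). The axis is level, along the station's y
- bar_b (a point): centre of the yellow cross-bar (round, 18 mm thick, 80 mm long, level, along the station's y) at the free end of the swing arm of station b; the bar's axis is 135 mm from the hinge axis. Its top is the place to push down on
- head_b (a joint): angle of the swing arm of station b (steel arm with a 62 mm steel cap and the cross-bar): 0 = fully down at its stop, level, the cap just over the beaker's place (2 mm above the beaker's rim); grows upwards. It starts raised between 0.71 and 0.79 rad. The toothed wheel on its hinge is held by the pawl (about 0.06 rad of play each way; it does not go down to 0.58 unless forced). Freed, it stays where it is left (stiff hinge): about 3 to 8 N down on the bar moves it
- tab_b (a point): centre of the top face of the red press tab (30 mm along the station's x, 36 mm across) at the rear end of the red pawl of station b, 173 mm up and 120 mm behind the station's origin when the pawl is engaged. The pawl turns on a level axis 40 mm in front of the tab and 10 mm below its top
- pawl_b (a joint): angle of the pawl of station b: 0 = its hook engaged in the teeth, 0.42 = tab fully pressed down (about 17 mm of travel), at its stop. The hook is clear of the teeth from 0.25. It stays where it is left; the tab takes about 3 N
- beaker: glass extraction beaker, 56 mm diameter, 80 mm tall, with a blue band and a white thimble inside; stands between short pins on the hot plate of station a. Origin at the centre of its underside. Loose
- amber_bottle: amber glass bottle with black cap, 68 mm diameter, 160 mm tall, origin at the centre of its underside; loose, to be left alone
- white_jar: white jar with blue lid, 60 mm diameter, 75 mm tall, origin at the centre of its underside; loose, to be left alone
- spare_beaker: empty clear glass beaker, 68 mm diameter, 85 mm tall, standing on the table, origin at the centre of its underside; loose, to be left alone
- crucible: small white ceramic crucible, 48 mm diameter, 35 mm tall, origin at the centre of its underside; loose, to be left alone
- spatula: laboratory spatula lying on the table, 180 mm long, origin at the middle of its underside; loose, to be left alone
- small_vial: small glass vial with red cap, 26 mm diameter, 50 mm tall, origin at the centre of its underside; loose, to be left alone

How it is judged:
On the way, in this order (a step that is already met when the one before it is completed fails the run):
1. the pawl of the loaded station is pressed free while its arm is still up (value of joint pawl_a above 0.3 rad and value of joint head_a above 0.6 rad), for 0.1 s.
2. the arm is pushed down past the teeth to its lower stop (value of joint head_a below 0.05 rad), for 0.2 s.
At the end, for the whole second after the job is handed in: Loaded station: arm within 0.05 rad of its lower stop and at rest, pawl above 0.25 rad, beaker upright on its hot plate within 12 mm of its start. Empty station: arm above 0.62 rad, pawl below 0.15 rad. Every other loose thing within 30 mm of its start (value of joint head_a below 0.05 rad and velocity of joint head_a between -0.05 and 0.05 rad/s and value of joint pawl_a above 0.25 rad and z of beaker in the frame of station_a between 0.025 and 0.036 m and distance of beaker from where it was at the start of the episode below 0.012 m and angle between beaker's own z axis and vertical below 0.1 rad and value of joint head_b above 0.62 rad and value of joint pawl_b below 0.15 rad and distance of each of amber_bottle, white_jar, spare_beaker, crucible, spatula, small_vial from where it was at the start of the episode below 0.03 m); the robot touches nothing.
It fails at once if the arm is forced down against the engaged pawl (below 0.58 rad with the pawl under 0.2 rad) (value of joint head_a below 0.58 rad and value of joint pawl_a below 0.2 rad).
It fails at once if the arm is pulled further up (above 0.9 rad) or slammed down (faster than 2.5 rad/s) (value of joint head_a above 0.9 rad or velocity of joint head_a below -2.5 rad/s).
It fails at once if the beaker is lifted, carried or tipped (moved over 12 mm, tilted over 0.2 rad) (distance of beaker from where it was at the start of the episode above 0.012 m or angle between beaker's own z axis and vertical above 0.2 rad).
It fails at once if the empty station is operated (its arm below 0.62 or above 0.9 rad, or its pawl beyond 0.15 rad) (value of joint head_b below 0.62 rad or value of joint head_b above 0.9 rad or value of joint pawl_b above 0.15 rad).
It fails at once if another loose thing is moved by more than 30 mm (distance of any of amber_bottle, white_jar, spare_beaker, crucible, spatula, small_vial from where it was at the start of the episode above 0.03 m).
It also fails if it takes over 40 s, if anything falls off the work surface, if the arm or the gripper's body presses on something with over 40 N, if the wrist force passes 120 N, or if a joint passes its speed limit or range.

## Working session

There is one attempt and no reset: what is moved stays moved. The work goes in short steps, Python scripts to look and compute and a tool call to move; the robot and the scene stay as the last step left them, time stands still between calls to the robot, and variables do not carry over. Pictures are saved under pics/ and viewed, about 8 in all and at most 12, crops included, and the job is handed in when it is done.

Besides the shell and the picture viewer there is one more tool, called as name(argument=value, ...) on one line, values as JSON. move_arm: Moves the arm, as the interface text tells. Its arguments: {"type":"object","properties":{"series":{"type":"array"},"grip":{"type":"number"},"force":{"type":"number"}},"required":["series"]}

```bash
mkdir -p pics
cat > h.py <<'E'
from cell import monitor, imaging, workorder, outline_of
import numpy as np, cv2
def snap(n,f):
    im=imaging.get_image(n); cv2.imwrite(f,im["color"][:,:,::-1]); return im
E
python3 - <<'E'
from h import *
ims={}
for n in("scene","top"):
    im=snap(n,f"pics/{n}0.png"); print(n,im["fx"],im["dist_coeffs"],im["rvec"],im["tvec"])
    for t in("station_a","bar_a","tab_a","beaker"):
        print(n,t,[(round(o["p"],2),o["rect"]) for o in outline_of(n,t)])
s=monitor.observe();print(s)
E
```

```text
scene 386.81642328580676 [-0.04064269  0.          0.          0.          0.        ] [ 0.96424149  2.33867795 -1.18420808] [ 0.34516394 -0.09855775  1.44621978]
scene station_a [(0.78, [253.2, 189.3, 83.9, 113.4]), (0.74, [196.5, 145.4, 75.7, 96.2])]
scene bar_a [(0.96, [280.5, 191.7, 50.3, 54.0])]
scene tab_a [(0.74, [254.4, 233.8, 37.9, 22.3]), (0.69, [237.4, 184.3, 16.3, 26.4]), (0.61, [198.3, 176.5, 27.1, 22.8])]
scene beaker [(0.64, [234.8, 183.0, 16.1, 30.6]), (0.55, [279.2, 190.4, 48.1, 55.0]), (0.31, [382.3, 249.9, 34.0, 55.0]), (0.25, [255.6, 192.7, 81.0, 110.9])]
top 390.6904206682632 [0.02316645 0.         0.         0.         0.        ] [ 2.17260983 -2.18668776  0.11223367] [-0.00610653  0.5114228   1.05759   ]
top station_a [(0.94, [309.2, 146.5, 56.3, 109.7]), (0.62, [389.2, 236.6, 31.9, 19.9]), (0.26, [324.5, 212.7, 16.7, 11.4])]
top bar_a [(0.69, [328.5, 177.1, 39.9, 54.6]), (0.69, [196.4, 160.2, 34.7, 52.7]), (0.46, [215.9, 131.4, 14.4, 44.0])]
top tab_a [(0.81, [215.9, 131.6, 15.1, 38.0]), (0.52, [328.0, 148.3, 16.1, 35.8])]
top beaker [(0.68, [331.7, 175.1, 36.5, 56.7])]
{'clock': 0.5, 'joints': array([-1.3336134 ,  0.43453642,  0.02501577,  1.57325919, -0.01161384,
        1.13400365, -0.07516281]), 'dq': array([-4.94483152e-04, -1.52152766e-03,  6.03373795e-04,  9.33380782e-04,
       -3.49507163e-04,  4.34617865e-04,  9.61302373e-05]), 'joint_efforts': array([-1.19953296e-03, -6.67141199e+01,  9.82758924e-01, -3.14572692e+01,
       -6.05598022e-02,  3.38760414e-02,  5.30189209e-05]), 'position': array([0.2083268 , 0.58923575, 0.24569644]), 'ee_rot': array([ 5.31426527e-01,  3.09631726e+00, -9.68589269e-05]), 'force': array([ 1.24812365, -0.34915318, -0.83203896]), 'ft_torque': array([ 0.02365436, -0.01064614,  0.0286546 ]), 'width': 0.9990974306100354}
```

Run:
```python
import cv2
a=cv2.imread("pics/scene0.png")[120:320,160:440];b=cv2.imread("pics/top0.png")[100:300,160:440]
cv2.imwrite("pics/c.png",cv2.resize(cv2.vconcat([a,b]),None,fx=2,fy=2,interpolation=cv2.INTER_CUBIC)[:, :])
c=cv2.hconcat([a,b]);cv2.imwrite("pics/s0.png",cv2.resize(a,(800,571)));cv2.imwrite("pics/t0.png",cv2.resize(b,(800,571)))
```

```text
(no output)
```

View pics/s0.png

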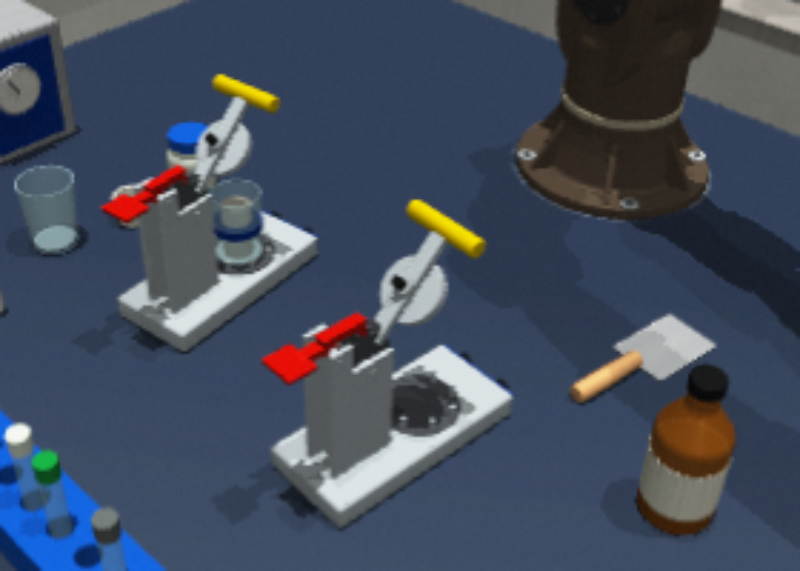

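View pics/t0.png

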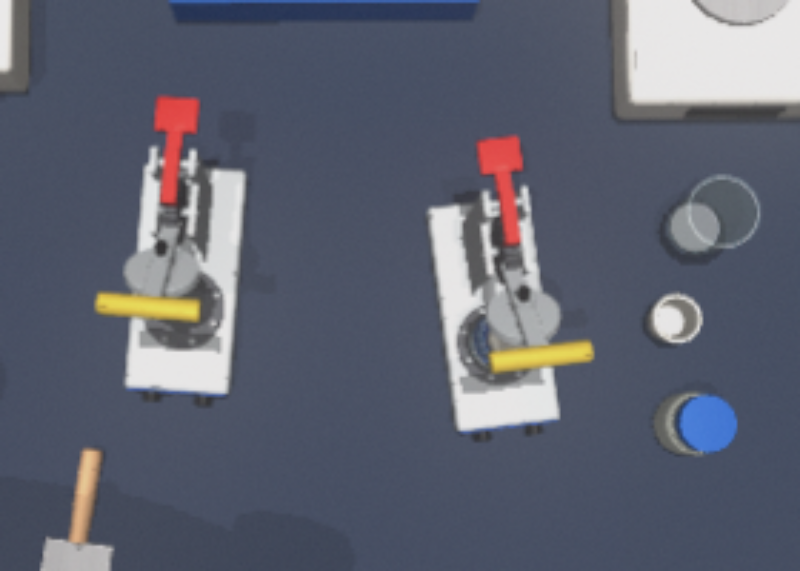

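View pics/top0.png

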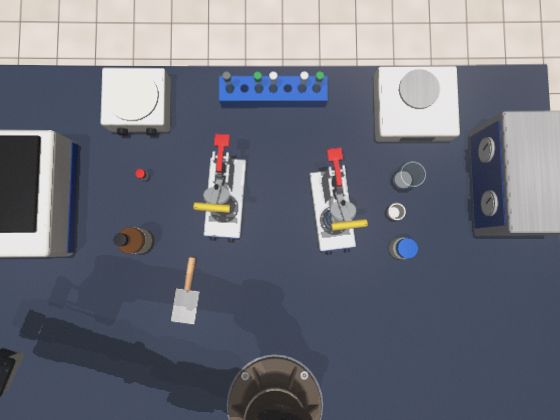

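```bash
cat > fit.py <<'E'
from h import *
from scipy.optimize import least_squares
k=280/800
T=lambda u,v:(160+u*k,100+v*k); S=lambda u,v:(160+u*k,120+v*k)
def pts(p):
    x,y,a,h=p; L=[]
    b=[.045-.135*np.cos(h),0,.13+.135*np.sin(h)]
    l=np.array([[.11,.05,.028],[-.11,.05,.028],[-.11,-.05,.028],[.12,0,.173],[b[0],.04,b[2]],[b[0],-.04,b[2]],
      [.12,0,.173],[b[0],.04,b[2]],[b[0],-.04,b[2]]])
    R=cv2.Rodrigues(np.array([0,0,a]))[0]
    return l@R.T+[x,y,0]
def proj(im,P):
    K=np.array([[im["fx"],0,im["cx"]],[0,im["fy"],im["cy"]],[0,0,1.]])
    return cv2.projectPoints(P,np.array(im["rvec"],float),np.array(im["tvec"],float),K,np.array(im["dist_coeffs"]))[0][:,0]
if __name__=="__main__":
    t=imaging.get_image("top");s=imaging.get_image("scene")
    obs=np.array([T(430,207),T(458,430),T(558,418),T(500,155),T(493,361),T(591,351),S(127,206),S(275,102),S(216,83)])
    for sw in(0,1):
        o=obs.copy()
        if sw:o[[7,8]]=o[[8,7]]
        def f(p):
            P=pts(p);return (np.vstack([proj(t,P[:6]),proj(s,P[6:])])-o).ravel()
        r=least_squares(f,[.5,-.1,.1,.75]);print(r.x,r.cost);print(r.fun.reshape(-1,2).round(1).tolist())
        print(pts(r.x)[3:6].round(4).tolist())
E
python3 fit.py
```

```text
[ 0.52188152 -0.16322551  0.11930973  0.72633489] 3.81900524771086
[[-1.0, -0.2], [-0.1, 0.5], [1.1, 0.1], [0.1, -0.4], [-0.9, 0.6], [-0.2, -0.3], [-1.0, -1.0], [-0.3, 0.3], [0.4, -1.1]]
[[0.641, -0.1489, 0.173], [0.4616, -0.1302, 0.2197], [0.4711, -0.2096, 0.2197]]
[ 0.52154013 -0.16396724  0.09221031  0.72903072] 464.46320840271466
[[0.3, -0.7], [-0.9, 0.2], [0.4, 0.8], [1.7, -0.4], [-1.3, 0.2], [-0.4, 0.2], [-1.9, -1.5], [20.3, 7.1], [-19.8, -7.9]]
[[0.641, -0.1529, 0.173], [0.4624, -0.1293, 0.2199], [0.4698, -0.2089, 0.2199]]
```

move_arm(series=[[0, 0, 4, 0, 0, 3], [0, 0, 4, 0, 0, 3], [1, -1.5, 3, 0, 0, 3], [2, -3.5, 0, 0, 0, 3], [2, -3.5, 0, 0, 0, 3], [2, -3.5, 0, 0, 0, 3], [2, -3.5, 0, 0, 0, 3], [2, -3.5, 0, 0, 0, 3]], grip=0)

```text
clock: 1.4
position: [0.319, 0.3977, 0.3559]
ee_rot: [-0.127, 3.139, 0.001]
force: [0.7, 0.5, -0.2]
width: 0.349
```

move_arm(series=[[2, -3.5, 0, 0, 0, 2], [2, -3.5, 0, 0, 0, 0], [2, -3.5, 0, 0, 0, 0], [2, -3.5, 0, 0, 0, 0], [2, -3.5, 0, 0, 0, 0], [2, -3.5, 0, 0, 0, 0], [2, -3.5, 0, 0, 0, 0], [2, -3.5, 0, 0, 0, 0]])

```text
clock: 2.2
position: [0.4789, 0.1177, 0.3561]
ee_rot: [-0.179, 3.136, 0.001]
force: [0.2, 0.9, 0.3]
width: 0.004
```

```bash
cat > st.py <<'E'
from h import *
from scipy.spatial.transform import Rotation as R
s=monitor.observe();m=R.from_rotvec(s["ee_rot"]).as_matrix()
print(s["clock"],s["position"].round(4),"z",m[:,2].round(3),"jaw",np.degrees(np.arctan2(m[1,1],m[0,1])).round(1),s["force"].round(1),s["joints"].round(2),s["width"])
E
python3 st.py
```

```text
2.2 [0.4789 0.1177 0.3561] z [ 0.001  0.    -1.   ] jaw 96.5 [0.2 0.9 0.3] [-0.6   0.13  0.29  1.72 -0.04  1.29  1.38] 0.0035022219051629357
```

move_arm(series=[[2, -3.5, 0, 0, 0, 0], [2, -3.5, 0, 0, 0, 0], [2.4, -3.5, 0, 0, 0, 0], [2.4, -3.5, 0, 0, 0, 0], [2.4, -3.5, 0, 0, 0, 0], [2.4, -3.5, 0, 0, 0, 0], [2.2, -3.5, 0, 0, 0, 0], [0.6, -2.2, 0, 0, 0, 0]])

```text
clock: 3.0
position: [0.6435, -0.1507, 0.3549]
ee_rot: [0.176, -3.136, 0.002]
force: [0.5, 0.8, -0.4]
width: 0.002
```

move_arm(series=[[0, 0, -4, 0, 0, 0], [0, 0, -4, 0, 0, 0], [0, 0, -4, 0, 0, 0], [0, 0, -2, 0, 0, 0], [0, 0, 0, 0, 0, 0]])

```text
clock: 3.5
position: [0.6405, -0.147, 0.2124]
ee_rot: [0.179, -3.131, -0.002]
force: [-0.8, -0.5, 0.9]
width: 0.003
```

```bash
python3 st.py
python3 - <<'E'
from h import *
a=snap("scene","pics/x.png")["color"][120:260,160:356,::-1];b=snap("top","pics/x.png")["color"][120:260,260:456,::-1]
cv2.imwrite("pics/p1.png",cv2.resize(cv2.hconcat([a,b]),(800,286)))
E
```

```text
3.5 [ 0.6405 -0.147   0.2124] z [-0.006  0.001 -1.   ] jaw 96.5 [-0.8 -0.5  0.9] [-0.12  0.54  0.42  1.55 -0.23  1.11  2.03] 0.002570048191785603
```

View pics/p1.png

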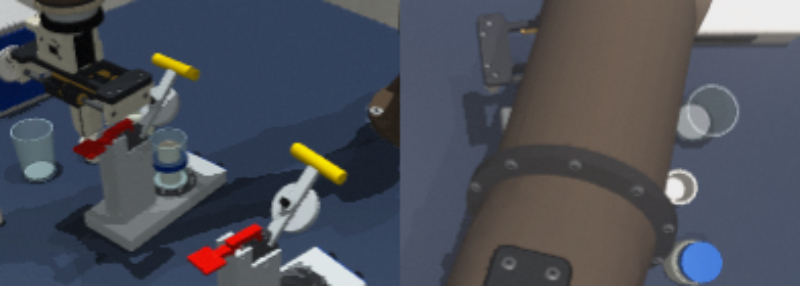

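Run:
```python
from fit import *
s=imaging.get_image("scene")
q=proj(s,np.array([[.6405,-.147,.193],[.641,-.149,.173],[.6405,-.147,.26],[.645,-.128,.193],[.636,-.166,.193]]))
print((q-[160,120])*800/392)
a=s["color"][120:220,160:300,::-1]
cv2.imwrite("pics/p2.png",cv2.resize(a,(700,500),interpolation=cv2.INTER_CUBIC))
print((q-[160,120])*5)
```

```text
[[ 88.02898703 133.21989043]
 [ 88.57796163 145.14294695]
 [ 81.98160863  89.70017398]
 [ 93.70960565 140.21898043]
 [ 82.49480156 126.39957911]]
[[215.67101823 326.38873155]
 [217.01600599 355.60022003]
 [200.85494115 219.76542624]
 [229.58853384 343.53650207]
 [202.11226382 309.67896883]]
```

View pics/p2.png

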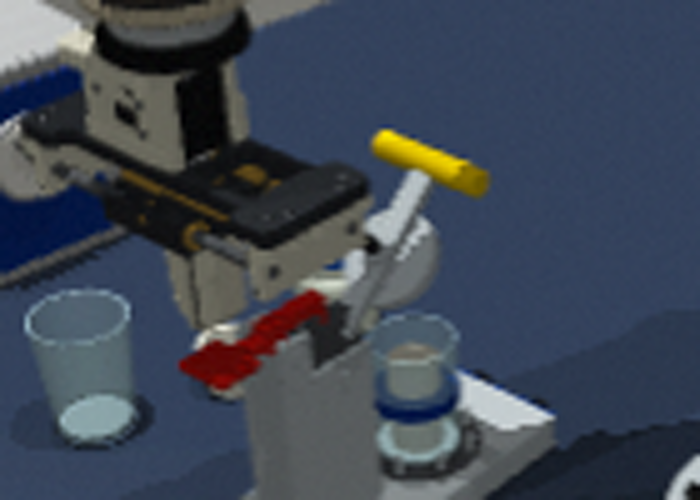

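move_arm(series=[[0.6, -0.1, -1, 0, 0, 0], [0, 0, -0.5, 0, 0, 0], [0, 0, -0.4, 0, 0, 0], [0, 0, -0.4, 0, 0, 0], [0, 0, -0.4, 0, 0, 0], [0, 0, -0.3, 0, 0, 0], [0, 0, 0, 0, 0, 0]])

```text
clock: 4.35
position: [0.6488, -0.1487, 0.1857]
ee_rot: [-0.179, 3.136, -0.0]
force: [1.6, 0.0, 1.7]
width: 0.007
```

move_arm(series=[[0, 0, -0.4, 0, 0, 0], [0, 0, -0.3, 0, 0, 0], [0, 0, -0.3, 0, 0, 0], [0, 0, 0, 0, 0, 0]])

```text
clock: 4.75
position: [0.6486, -0.1488, 0.1762]
ee_rot: [-0.179, 3.136, 0.0]
force: [1.2, 1.5, 8.3]
width: 0.002
```

Force is rising; press a little more to confirm the stop.

move_arm(series=[[0, 0, -0.2, 0, 0, 0], [0, 0, -0.2, 0, 0, 0], [0, 0, 0, 0, 0, 0]])

```text
clock: 5.05
position: [0.6489, -0.149, 0.1749]
ee_rot: [-0.178, 3.134, 0.0]
force: [-5.2, 2.6, 27.5]
width: 0.006
```

move_arm(series=[[0, 0, 1, 0, 0, 0], [0, 0, 3, 0, 0, 0], [0, 0, 4, 0, 0, 0], [0, 0, 4, 0, 0, 0], [0, 0, 4, 0, 0, 0], [-4, 0, 0, 0, 0, 0], [-4, -1, 0, 0, 0, 0], [-4, -1, 0, 0, 0, 0]])

```text
clock: 5.85
position: [0.5261, -0.1688, 0.3309]
ee_rot: [0.18, -3.134, -0.0]
force: [-0.0, -0.5, 1.0]
width: 0.006
```

move_arm(series=[[-4, 0, 0, 0, 0, 0], [-2.2, 0, 0, 0, 0, 0], [0, 0, -3, 0, 0, 0], [0, 0, -2, 0, 0, 0], [0, 0, 0, 0, 0, 0]])

```text
clock: 6.35
position: [0.4639, -0.1681, 0.2791]
ee_rot: [0.178, -3.131, -0.002]
force: [-0.3, -0.5, 0.4]
width: 0.009
```

```bash
python3 st.py
python3 - <<'E'
from fit import *
s=imaging.get_image("scene")
p=monitor.observe()["position"]
q=proj(s,np.array([p-[0,0,.019],[.4663,-.17,.2287]]))
print((q-[160,100])*5)
cv2.imwrite("pics/p3.png",cv2.resize(s["color"][100:220,160:300,::-1],(700,600),interpolation=cv2.INTER_CUBIC))
E
```

```text
6.35 [ 0.4639 -0.1681  0.2791] z [-0.006  0.001 -1.   ] jaw 96.5 [-0.3 -0.5  0.4] [-0.15  0.19  0.46  1.86 -0.1   1.12  2.04] 0.008797463337425046
[[428.58392762 195.73483464]
 [428.05184138 246.03482989]]
```

View pics/p3.png

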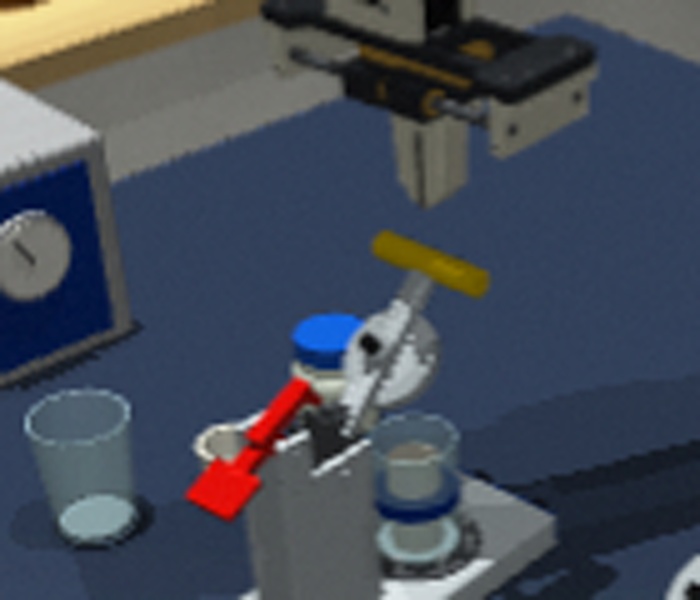

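move_arm(series=[[0, -0.2, -1.5, 0, 0, 0], [0, 0, -1, 0, 0, 0], [0, 0, -0.4, 0, 0, 0], [0, 0, -0.3, 0, 0, 0], [-0.4, 0, -0.4, 0, 0, 0], [-0.4, -0.1, -0.5, 0, 0, 0], [-0.4, 0, -0.5, 0, 0, 0]])

```text
clock: 7.1
position: [0.4545, -0.1719, 0.2359]
ee_rot: [-0.179, 3.135, -0.0]
force: [2.0, -0.6, 2.5]
width: 0.002
```

move_arm(series=[[-0.4, 0, -0.5, 0, 0, 0], [-0.3, -0.1, -0.5, 0, 0, 0], [-0.3, 0, -0.6, 0, 0, 0], [-0.3, 0, -0.6, 0, 0, 0], [-0.2, -0.1, -0.6, 0, 0, 0], [-0.2, 0, -0.6, 0, 0, 0], [-0.2, 0, -0.6, 0, 0, 0], [-0.1, 0, -0.5, 0, 0, 0]])

```text
clock: 7.9
position: [0.4327, -0.174, 0.1899]
ee_rot: [0.177, -3.134, -0.001]
force: [-3.0, -0.8, 4.3]
width: 0.003
```

move_arm(series=[[-0.1, 0, -0.6, 0, 0, 0], [-0.1, 0, -0.6, 0, 0, 0], [-0.1, 0, -0.6, 0, 0, 0], [0, 0, -0.5, 0, 0, 0], [0, 0, -0.4, 0, 0, 0], [0, 0, -0.3, 0, 0, 0], [0, 0, 0, 0, 0, 0]])

```text
clock: 8.6
position: [0.4315, -0.1735, 0.1603]
ee_rot: [0.179, -3.136, -0.0]
force: [0.2, -0.5, 0.4]
width: 0.0
```

move_arm(series=[[0, 0, -0.2, 0, 0, 0], [0, 0, -0.2, 0, 0, 0], [0, 0, 0, 0, 0, 0]])

```text
clock: 8.9
position: [0.4318, -0.1737, 0.1575]
ee_rot: [-0.179, 3.135, 0.001]
force: [-4.8, 1.3, 15.5]
width: 0.01
```

move_arm(series=[[0, 0, -0.2, 0, 0, 0], [0, 0, 0, 0, 0, 0], [0, 0, 0, 0, 0, 0]])

```text
clock: 9.2
position: [0.4319, -0.1738, 0.1568]
ee_rot: [-0.178, 3.134, 0.001]
force: [-10.4, 3.7, 35.1]
width: 0.006
```

At the stop (35 N, hardly any movement). Lift straight off and clear.

move_arm(series=[[0, 0, 0.5, 0, 0, 0], [0, 0, 1, 0, 0, 0], [0, 0, 3, 0, 0, 0], [0, 0, 4, 0, 0, 0], [0, 0, 4, 0, 0, 0], [0, 0, 4, 0, 0, 0], [0, 0, 2, 0, 0, 0], [0, 0, 0, 0, 0, 0]])

```text
clock: 10.0
position: [0.4329, -0.1742, 0.343]
ee_rot: [-0.179, 3.13, -0.002]
force: [-0.2, -0.5, 0.1]
width: 0.005
```

```bash
python3 st.py
python3 - <<'E'
from fit import *
s=imaging.get_image("scene")
print("bar centre at h=0,0.05:",(proj(s,np.array([[.567-.135*np.cos(.119)-.0003,-.1579-.0160,.13],[.433,-.1739,.1367]]))-[160,120])*5/2.0)
cv2.imwrite("pics/p4.png",cv2.resize(s["color"][120:320,160:440,::-1],(700,500),interpolation=cv2.INTER_CUBIC))
E
```

```text
10.0 [ 0.4329 -0.1742  0.343 ] z [ 0.006 -0.001 -1.   ] jaw 96.5 [-0.2 -0.5  0.1] [-0.16  0.08  0.48  1.82 -0.04  1.25  2.01] 0.004834200515502459
bar centre at h=0,0.05: [[236.27978247 132.38122793]
 [235.87174917 127.9485879 ]]
```

View pics/p4.png

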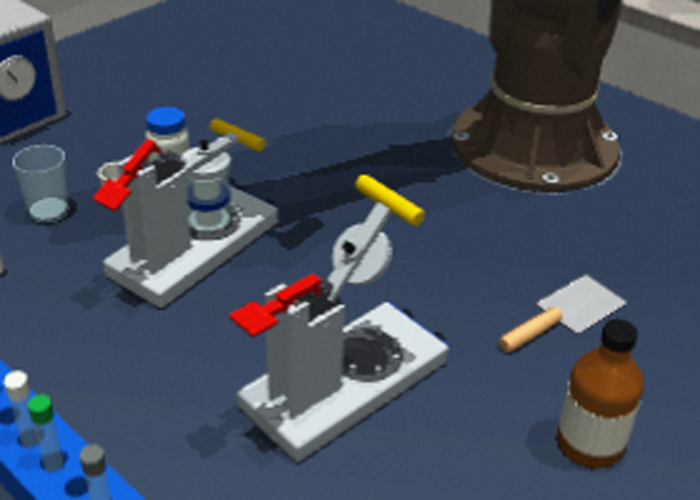

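```bash
python3 -c "
from h import *
print(workorder.sign_off())"
```

```text
the job is handed in; nothing more can be done
None
```

I closed the loaded station (the right-hand one seen from the robot) and handed the job in at about 10 s on the robot's clock. The hand-in gives no verdict.

- **Pawl:** I pressed the red tab down to its stop. The force rose to 27 N with almost no further travel. The picture after that press and the last one both show the pawl tilted free.
- **Arm:** I pushed the yellow bar down along its arc at about 0.4 rad/s until it met the lower stop, where the force rose to 35 N with under 1 mm of further movement. In the last picture the bar's centre is within about 1 camera pixel of where it should be at 0 rad.
- **Everything else:** In the last picture the beaker stands upright under the cap. The other station's arm is up with its pawl engaged, and the other things in view look untouched. The small vial was outside that crop, and I did not measure any of these positions again.
- **Gripper:** It finished about 18 cm above the bar with no contact force.

One reading disagreed on the way. Just above the stop the force dropped to 0.4 N, so I pressed about 3 mm further until the stop was clear.

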